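# Refit a snack warmer's control knob and hold it in

## Robot

A 6-joint arm with a two-finger parallel gripper is mounted at the origin on the work surface. World frame = base frame: x ahead of the robot, y to its left, z up, the work surface at z = 0. Lengths are in m, angles in rad, forces in N, time in s.
With the tool pointing down it reaches from about 0.3 to 0.85 m from the base axis. Payload 4.2 kg.
Tool frame: the origin (TCP) lies between the finger pads; the fingertips stand 25 mm ahead of it and the grasp point (between the pads) lies 6 mm ahead of it; z points along the fingers, y is the direction in which the jaws open and shut (so a half turn about z gives the same grasp; the last joint's range is limited). The gripper opens to 91 mm and grips with 3 to 60 N. Pads are 32 mm wide; open, the fingers measure 118 mm over their backs; the gripper's body (76 mm by 178 mm) begins 60 mm behind the grasp point.
Start: joints at [1.29, 0.32, 1.565, -0, 1.257, -0.02], TCP at [0.148, 0.556, 0.239] pointing down, gripper open.
Joint ranges: [-3.11, 3.11], [-0.84, 2.01], [0.21, 2.61], [-1.34, 4.49], [0.05, 2.63], [-2.56, 2.56]. Speed limits (rad/s): [2.57, 2.57, 3.14, 3.14, 3.14, 3.14].

## Interface

Orientations are given as a rotation vector (axis times angle).
In Python, from workcell import r gives the robot as it stands.
- The arm moves only by the shell command python3 -m handwheel 'ROWS'. ROWS is JSON, a list of rows, each an object with "dr": the turn, a rotation vector about the tool's x, y, z in rad, a list of three; "xyz": the shift along the tool's x, y, z in m, a list of three; "fingers": the finger opening in m, from 0 to 0.0912. A call has exactly 10 rows; each row shifts and turns the pose as measured when the row begins, along the tool's axes as they then stand; what a row does not reach is not made up. A row lasts 1/8 s, in which the tool goes at most 62.5 mm and 10.7 degrees, less where a joint would pass 70% of its speed; a pose out of reach is approached as far as the arm can. A call is refused whole if a number of a shift passes 0.0625 or a number of a turn 0.188, either way. A call with a gripper value outside its range is refused whole. The fingers move at their own pace and stop on an object; the grip force is fixed at half the most. Time passes only in rows, so rows that do not move let the fingers close, or fill a call up. It gives the time, the measured TCP pose, the force and the opening at its end, in the units of the state.
- r.sense(): the state, without advancing time (a new reading comes with each control period).
- r.read_camera(name): name is "scene" or "top" or "wrist"; returns the picture (384x512x3 uint8, red, green, blue); there is no depth.
- r.camera_model(name): a dict with "mtx" (3x3 intrinsics, pixels), "rvec" (rotation vector, rad) and "tvec" (3), from world to camera coordinates, as OpenCV has them. Camera axes: x right, y down, z forward; pixel columns grow to the right and rows downward; lengths in m; the calibration is good to about 2 mm. A picture is of the moment at which its call begins: read the wrist's pose just before it. camera_model takes no time and is no camera call; for the wrist camera it gives the pose at the moment of the call.
- r.close_job(): hands the job in, once; it reports no verdict.
The state is a dict: "time_s": time; "joint_pos": joint angles; "dq": joint speeds; "effort": joint torques, N m; "tcp_pos": TCP position; "tool_rot": TCP orientation; "ft_force": force on the tool from outside, world axes, zero at the start; "torque": the same for the moment, N m; "finger_gap": opening from 0.0 (shut) to 1.0 (fully open).
Only numpy, scipy, OpenCV 4.12 (cv2) and the standard library are available. Lean on these libraries where they do the work, as an engineer would, in place of code of your own. Each camera call takes 0.05 s, during which the arm holds its last target.

## Task

The black control knob has come off the snack warmer and lies on the counter. Pick it up, turn it so that the flat in its bore matches the flat of the warmer's D-shaft, push it fully home on the shaft, then press it in against the shaft's spring to the bottom of its travel. Finish while still gripping the knob and keeping it pressed in; leave the dish, the can and the carton where they are.

Things in the scene. Friction and masses are not known exactly. Their poses are not given: they have to be found in the camera images.
- knob: Black knob, on the counter, bore down. Origin: centre of the underside, on the bore axis; z up, x to the nose. Skirt 44 mm across, 6 high; on it a grip to 38 mm height, flat sides 24 mm apart (y) from x=-21 to +12 mm: grip here, above the skirt. It tapers to a nose at x=+27; white line on top to the nose. Bore: 16 mm round, 16 deep, flat 3.5 mm from the axis on the +x side; 1 mm clearance
- knob_nose (a point): Tip of the knob's nose: 27 mm from the knob's axis along its x, 22 mm above its underside
- stem_tip (a point): Top end, on the axis, of the warmer's upright D-shaft: 14 mm round, one flat 2.5 mm from the axis, top 3 mm tapered; does not turn. The point's x points square out of the flat, z up. At rest it stands 90 mm above the counter, 26 mm above a dark 36 mm collar (white mark on the flat's side). With the knob home, its underside is 16 mm below this point, its x along this x
- stem (a joint): How far the D-shaft is pressed down (m): 0 at rest, 0.008 at the bottom stop. A spring pushes it up, about 4 N at the start of the travel and 11 N at the bottom; it comes back up when let go
- warmer: Fixed countertop snack warmer, a low steel box 240 (x) x 300 (y) x 60 mm high with a dark plate on top; the D-shaft stands on the bright control strip along its edge on the robot's side (its -x side). Origin: centre of its underside
- dish: White bowl of wrapped sweets, 132 mm across, 36 mm high; leave alone. Origin: centre of the underside
- can: Plain drinks can, 66 mm across, 115 mm high; leave alone. Origin: centre of the underside
- carton: Small cardboard carton, 75 x 45 x 30 mm, lying flat; leave alone. Origin: centre of the underside

How it is judged:
On the way, in this order (a step that is already met when the one before it is completed fails the run):
1. the knob is gripped and lifted clear of the counter (height (world z) of knob above 0.04 m and contact force between the fingers and knob above 1 N), for 0.1 s.
2. the knob is fully home on the D-shaft, nose on the side of the flat (z of knob in the frame of stem_tip below -0.0135 m and horizontal distance between knob and stem_tip below 0.003 m and angle between the x axis of knob and the x axis of stem_tip, either way round below 0.3 rad and x of knob_nose in the frame of stem_tip above 0.015 m), for 0.1 s.
At the end, for the whole second after the job is handed in: The knob is home on the D-shaft (shaft tip within 2.5 mm of the bore's bottom, axes within 3 mm, flats matched within 0.3 rad, upright within 0.12 rad), the robot's fingers still hold it (over 3 N) and keep the shaft pressed in by more than 5.5 of its 8 mm through the last second (all of step 2 and angle between knob's own z axis and vertical below 0.12 rad and value of joint stem above 0.0055 m and contact force between the fingers and knob above 3 N); the arm keeps its last pose, push and grip.
It fails at once if the dish is moved more than 30 mm (distance of dish from where it was at the start of the episode above 0.03 m).
It fails at once if the can is moved more than 30 mm or tipped over (distance of can from where it was at the start of the episode above 0.03 m or angle between can's own z axis and vertical above 0.5 rad).
It fails at once if the carton is moved more than 30 mm (distance of carton from where it was at the start of the episode above 0.03 m).
It also fails if it takes over 45 s, if anything falls off the work surface, if the arm or the gripper's body presses on something with over 40 N, if the wrist force passes 120 N, or if a joint passes its speed limit or range.

## Working session

There is one attempt and no reset: what is moved stays moved. The work goes in short steps, Python scripts to look and compute and a shell command to move; the robot and the scene stay as the last step left them, time stands still between calls to the robot, and variables do not carry over. Pictures are saved under pics/ and viewed, and the job is handed in when it is done.

```bash
ls; mkdir -p pics; python3 - <<'E'
from workcell import r
import cv2,numpy as np
np.set_printoptions(precision=4,suppress=True)
print(r.sense())
for n in ["scene","top","wrist"]:
    m=r.camera_model(n); print(n,m)
    im=r.read_camera(n); cv2.imwrite(f"pics/{n}0.png",im[:,:,::-1])
E
```

```text
pics
{'time_s': 0.0, 'joint_pos': array([ 1.29  ,  0.3203,  1.5657,  0.    ,  1.2574, -0.02  ]), 'dq': array([-0.0002,  0.    , -0.0007,  0.001 , -0.0002, -0.0009]), 'effort': array([  0.0003, -41.2468, -23.1969,   0.0727,   0.0458,  -0.0001]), 'tcp_pos': array([0.1481, 0.5551, 0.2381]), 'tool_rot': array([-0.4085, -3.1146,  0.0027]), 'ft_force': array([ 0.2553, -0.8386,  0.7339]), 'torque': array([-0.0055,  0.0362, -0.0361]), 'finger_gap': 1.0027126634334826}
scene {'mtx': array([[432.8646,   0.    , 253.7393],
       [  0.    , 432.8646, 196.8977],
       [  0.    ,   0.    ,   1.    ]]), 'rvec': array([ 0.7288,  2.7552, -0.863 ]), 'tvec': array([ 0.4853, -0.1622,  1.2806])}
top {'mtx': array([[483.0032,   0.    , 255.3985],
       [  0.    , 483.0032, 193.6601],
       [  0.    ,   0.    ,   1.    ]]), 'rvec': array([ 2.164 , -2.131 ,  0.1483]), 'tvec': array([-0.0359,  0.5625,  1.1198])}
wrist {'mtx': array([[320.6842,   0.    , 255.0793],
       [  0.    , 320.6842, 198.6444],
       [  0.    ,   0.    ,   1.    ]]), 'rvec': array([-2.3054, -1.7735, -0.2479]), 'tvec': array([-0.5732, -0.0306,  0.3907])}
```

View pics/scene0.png

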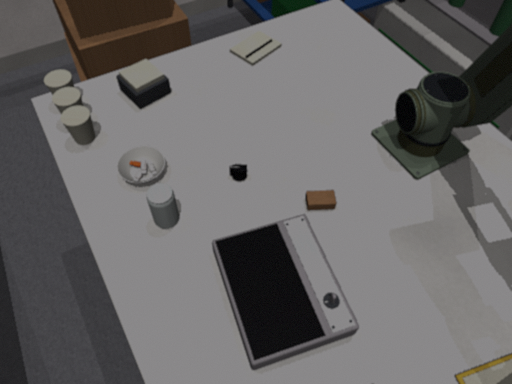

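View pics/top0.png

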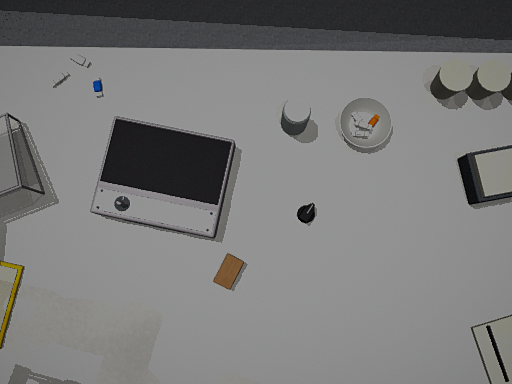

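View pics/wrist0.png

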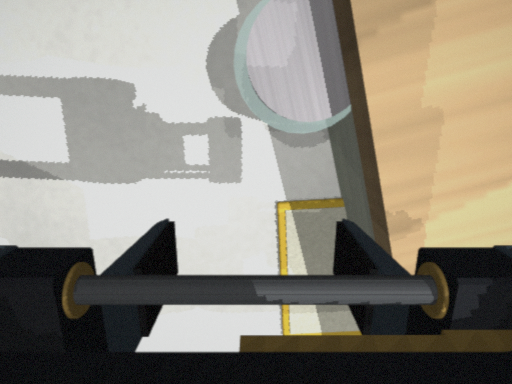

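The scene and top views show the knob (scene (238,172), top (307,212)) and the D-shaft (scene (331,300), top (122,203)). I'll enlarge both.

```bash
python3 - <<'E'
import cv2,numpy as np
def crop(n,c,h,k):
    im=cv2.imread(f"pics/{n}0.png");x,y=c
    a=im[y-h:y+h,x-h:x+h]
    a=cv2.resize(a,None,fx=k,fy=k,interpolation=cv2.INTER_CUBIC)
    a=np.clip(a.astype(float)*1.0,0,255)
    a=(255*(a/255)**0.5).astype(np.uint8)
    for i in range(0,2*h,5):
        cv2.line(a,(i*k,0),(i*k,6 if i%10 else 14),(0,0,255),1);cv2.line(a,(0,i*k),(6 if i%10 else 14,i*k),(0,0,255),1)
        if i%10==0:
            cv2.putText(a,str(x-h+i),(i*k,24),0,.35,(0,0,255),1);cv2.putText(a,str(y-h+i),(16,i*k+4),0,.35,(0,0,255),1)
    return a
A=np.vstack([np.hstack([crop("top",(308,212),20,7),crop("top",(122,203),20,7)]),np.hstack([crop("scene",(238,172),20,7),crop("scene",(331,300),20,7)])])
cv2.imwrite("pics/crops0.png",A)
E
```

```text
(no output)
```

View pics/crops0.png

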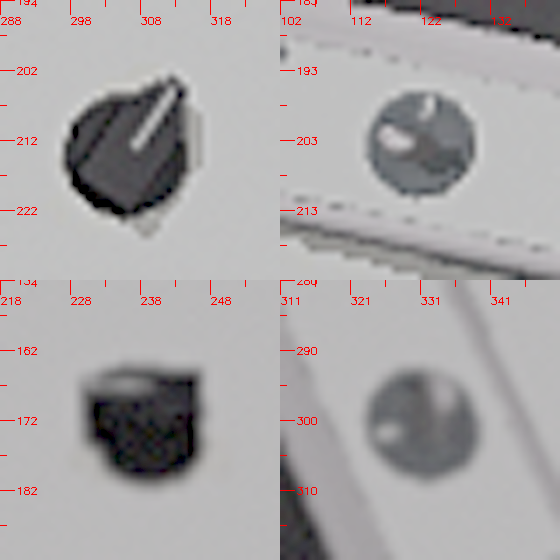

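```bash
cat > h.py <<'E'
import numpy as np,cv2
from scipy.spatial.transform import Rotation as R
np.set_printoptions(precision=4,suppress=True)
def P(m):
    Rm=cv2.Rodrigues(np.array(m["rvec"],float))[0]; return Rm,np.array(m["tvec"],float).reshape(3),np.array(m["mtx"])
def ray(m,uv):
    Rm,t,K=P(m); d=Rm.T@np.linalg.solve(K,[uv[0],uv[1],1.]); return -Rm.T@t,d/np.linalg.norm(d)
def onz(m,uv,z):
    c,d=ray(m,uv); return c+d*(z-c[2])/d[2]
def tri(obs):
    A=np.zeros((3,3));b=np.zeros(3)
    for m,uv in obs:
        c,d=ray(m,uv);Q=np.eye(3)-np.outer(d,d);A+=Q;b+=Q@c
    x=np.linalg.solve(A,b)
    return x,[np.linalg.norm(np.cross(x-ray(m,uv)[0],ray(m,uv)[1])) for m,uv in obs]
def proj(m,p):
    return cv2.projectPoints(np.array(p,float).reshape(-1,3),np.array(m["rvec"],float),np.array(m["tvec"],float),np.array(m["mtx"]),None)[0][:,0]
def crop(im,c,h,k,g=0.5):
    x,y=c;x0=max(x-h,0);y0=max(y-h,0)
    a=im[y0:y+h,x0:x+h]
    a=cv2.resize(a,None,fx=k,fy=k,interpolation=cv2.INTER_CUBIC)
    a=(255*(a/255.)**g).astype(np.uint8)
    st=10 if h<50 else 20
    for i in range(0,a.shape[1]//k):
        if (x0+i)%st==0: cv2.line(a,(i*k,0),(i*k,10),(0,0,255),1);cv2.putText(a,str(x0+i),(i*k,20),0,.35,(0,0,255),1)
    for i in range(0,a.shape[0]//k):
        if (y0+i)%st==0: cv2.line(a,(0,i*k),(10,i*k),(0,0,255),1);cv2.putText(a,str(y0+i),(12,i*k+4),0,.35,(0,0,255),1)
    return a
E
python3 - <<'E'
from h import *
from workcell import r
T=r.camera_model("top");S=r.camera_model("scene")
print("knob skirt top",onz(T,(306,214),.003))
a=onz(T,(307,213.3),.038);b=onz(T,(312.8,204.5),.038);print("line",a,b,np.arctan2(*(b-a)[1::-1]))
print("knob nose tri",tri([(T,(313.5,204))  ,(S,(246,170))]))
print("collar",onz(T,(122.2,203.5),.064),onz(S,(331,300.5),.064))
print("mark",onz(T,(123.5,197.5),.064),onz(S,(333.5,294.5),.064))
print("tip tri",tri([(T,(118.5,202.5)),(S,(325.5,302))]),onz(T,(118.5,202.5),.09),onz(S,(325.5,302),.09))
print("can",onz(T,(296,120),.06),"dish",onz(T,(366,124),.02),"carton",onz(T,(229,271),.03))
for n,c in [("T",T),("S",S)]: print(n,ray(c,(256,192))[0])
print("warmer corners",[onz(T,u,.06) for u in [(116,118),(235,140),(215,235),(92,211)]])
print("warmer corners",[onz(S,u,.06) for u in [(214,238),(303,216),(356,326),(250,360)]])
E
```

```text
knob skirt top [ 0.5194 -0.1525  0.003 ]
line [ 0.5177 -0.1513  0.038 ] [ 0.539  -0.1652  0.038 ] -0.5757366468134922
knob nose tri (array([ 0.523 , -0.1518,  0.0334]), [np.float64(0.023343798803978983), np.float64(0.023343798803979028)])
collar [0.5314 0.2843 0.064 ] [0.5344 0.2889 0.064 ]
mark [0.5457 0.2821 0.064 ] [0.5217 0.2804 0.064 ]
tip tri (array([0.5395, 0.2893, 0.0599]), [np.float64(0.007259715620802756), np.float64(0.007259715620802694)]) [0.5306 0.2856 0.09  ] [0.5558 0.2922 0.09  ]
can [ 0.7407 -0.1224  0.06  ] dish [ 0.7451 -0.3     0.02  ] carton [0.3785 0.0324 0.03  ]
T [ 0.4009 -0.0313  1.1874]
S [0.8601 0.5056 0.952 ]
warmer corners [array([0.7392, 0.3116, 0.06  ]), array([0.6891, 0.0235, 0.06  ]), array([0.4614, 0.0652, 0.06  ]), array([0.5131, 0.3554, 0.06  ])]
warmer corners [array([0.6828, 0.0259, 0.06  ]), array([0.4661, 0.0779, 0.06  ]), array([0.5201, 0.3591, 0.06  ]), array([0.7459, 0.3093, 0.06  ])]
```

```bash
cat >> h.py <<'E'
def tool(s): return np.array(s["tcp_pos"]),R.from_rotvec(s["tool_rot"])
def state(r):
    s=r.sense();p,q=tool(s);M=q.as_matrix()
    print("t %.2f tcp %s yaw_y(jaw axis) %.4f tilt %.4f F %s gap %.4f q %s"%(s["time_s"],p,np.arctan2(M[1,1],M[0,1]),np.arccos(-M[2,2]),s["ft_force"],s["finger_gap"]*.0912,s["joint_pos"]))
    return s
def delta(s,pt,jaw):
    """xyz in tool frame to get tcp to pt, and turn to get jaw (tool y) yaw with tool down"""
    p,q=tool(s)
    y=np.array([np.cos(jaw),np.sin(jaw),0]);z=np.array([0,0,-1.]);x=np.cross(y,z)
    G=R.from_matrix(np.c_[x,y,z]); 
    print("xyz tool",q.inv().apply(np.array(pt)-p),"dr",(q.inv()*G).as_rotvec())
E
python3 - <<'E'
from h import *
from workcell import r
s=state(r);W=r.camera_model("wrist");Rm,t,K=P(W)
p,q=tool(s);c=-Rm.T@t
print(c, "cam in tool",q.inv().apply(c-p),"axes in tool\n",q.inv().as_matrix()@Rm.T)
E
```

```text
t 0.15 tcp [0.1482 0.5552 0.2383] yaw_y(jaw axis) 1.3100 tilt 0.0013 F [0.6721 0.1277 0.3803] gap 0.0915 q [ 1.29    0.3202  1.5654 -0.      1.2574 -0.02  ]
[0.0714 0.5747 0.3832] cam in tool [ 0.0792 -0.0012 -0.1449] axes in tool
 [[ 0.0012 -0.9611 -0.2761]
 [ 1.      0.0012  0.0004]
 [-0.     -0.2761  0.9611]]
```

```bash
python3 -m handwheel '[{"dr":[0,0,0],"xyz":[-0.05,-0.017,0.004],"fingers":0.0912},{"dr":[0,0,0],"xyz":[-0.05,-0.017,0.004],"fingers":0.0912},{"dr":[0,0,0],"xyz":[-0.05,-0.017,0.004],"fingers":0.0912},{"dr":[0,0,0],"xyz":[-0.05,-0.017,0.004],"fingers":0.0912},{"dr":[0,0,0],"xyz":[-0.05,-0.017,0.004],"fingers":0.0912},{"dr":[0,0,0],"xyz":[-0.05,-0.017,0.004],"fingers":0.0912},{"dr":[0,0,0],"xyz":[-0.05,-0.017,0.004],"fingers":0.0912},{"dr":[0,0,0],"xyz":[-0.05,-0.017,0.004],"fingers":0.0912},{"dr":[0,0,0],"xyz":[-0.05,-0.017,0.004],"fingers":0.0912},{"dr":[0,0,0],"xyz":[0,0,0],"fingers":0.0912}]'
python3 - <<'E'
from h import *
from workcell import r
s=state(r); W=r.camera_model("wrist"); print(proj(W,[[.531,.285,.09],[.531,.285,.064]]))
print("cam",ray(W,(0,0))[0])
delta(s,(.59,.26,.18),1.31)
E
```

```text
time_s: 1.4
tcp_pos: [0.5552, 0.2841, 0.1975]
tool_rot: [-0.403, -3.113, 0.004]
ft_force: [-0.3, -0.3, -0.4]
finger_gap: 1.001
t 1.40 tcp [0.5552 0.2841 0.1975] yaw_y(jaw axis) 1.3133 tilt 0.0040 F [-0.293  -0.3085 -0.3806] gap 0.0913 q [ 0.4549  0.4245  1.5086 -0.0008  1.2124 -0.8581]
[[250.2861 178.6999]
 [250.8013 172.399 ]]
cam [0.4788 0.3035 0.3426]
xyz tool [-0.0399 -0.0144  0.0175] dr [-0.0031 -0.0025  0.0033]
```

```bash
cat > shot.py <<'E'
import sys,pickle
from h import *
from workcell import r
name=sys.argv[1]
W=r.camera_model("wrist");im=r.read_camera("wrist")[:,:,::-1].copy()
cv2.imwrite(f"pics/{name}.png",im);pickle.dump(W,open(f"pics/{name}.pkl","wb"))
if len(sys.argv)>2:
    x,y,h,k=map(int,sys.argv[2:6]);cv2.imwrite(f"pics/{name}_c.png",crop(im,(x,y),h,k,0.6))
E
python3 shot.py w1 250 178 45 6
```

```text
(no output)
```

View pics/w1_c.png

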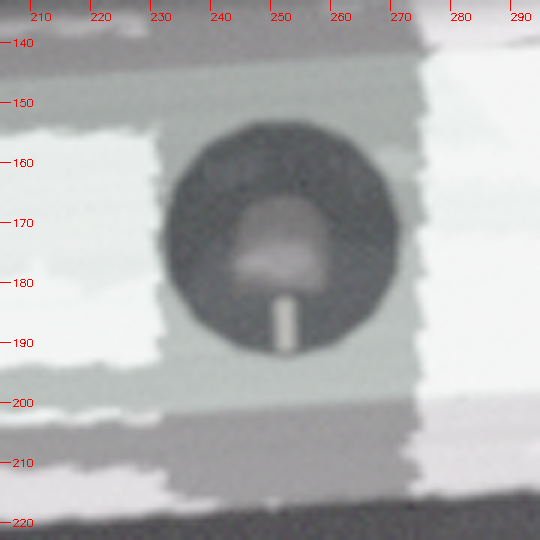

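```bash
python3 -m handwheel '[{"dr":[0,0,0],"xyz":[-0.015,-0.003,0.005],"fingers":0.0912},{"dr":[0,0,0],"xyz":[-0.015,-0.003,0.005],"fingers":0.0912},{"dr":[0,0,0],"xyz":[-0.015,-0.003,0.005],"fingers":0.0912},{"dr":[0,0,0],"xyz":[-0.015,-0.003,0.005],"fingers":0.0912},{"dr":[0,0,0],"xyz":[-0.015,-0.003,0.005],"fingers":0.0912},{"dr":[0,0,0],"xyz":[-0.008,0,0.005],"fingers":0.0912},{"dr":[0,0,0],"xyz":[0,0,0],"fingers":0.0912},{"dr":[0,0,0],"xyz":[0,0,0],"fingers":0.0912},{"dr":[0,0,0],"xyz":[0,0,0],"fingers":0.0912},{"dr":[0,0,0],"xyz":[0,0,0],"fingers":0.0912}]'
python3 - <<'E'
from h import *
from workcell import r
W=r.camera_model("wrist"); print(proj(W,[[.531,.285,.09],[.531,.285,.064]]))
E
```

```text
time_s: 2.7
tcp_pos: [0.6326, 0.2501, 0.1654]
tool_rot: [-0.394, -3.111, 0.003]
ft_force: [-0.2, -0.2, 0.2]
finger_gap: 0.999
[[270.625   61.6424]
 [269.0322  66.7226]]
```

View 1: collar centred at about (251.3,172.5), with the white mark running down the image from (252,182.5) to (252.3,191.5). The D's flat edge is at row ~181.5, on the mark's side.

```bash
python3 shot.py w2 270 62 50 6; python3 shot.py w2b
```

```text
(no output)
```

View pics/w2_c.png

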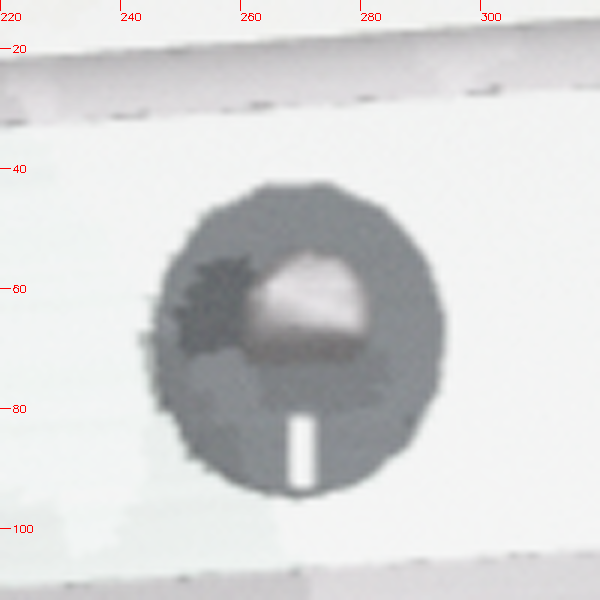

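View 2: collar centre at about (269.7,68.3), mark (270.3,81) to (270.3,93), shaft body columns 260.5–281.5. The flat again faces the mark.

```bash
python3 - <<'E'
from h import *
import pickle
a,b=[pickle.load(open(f"pics/{n}.pkl","rb")) for n in("w1","w2")]
from workcell import r
T=r.camera_model("top")
print("collar tri",tri([(a,(251.3,172.5)),(b,(269.7,68.3))]), tri([(a,(251.3,172.5)),(b,(269.7,68.3)),(T,(122.2,203.5))]))
print(onz(a,(251.3,172.5),.064),onz(b,(269.7,68.3),.064),onz(T,(122.2,203.5),.064))
print("mark tri",tri([(a,(252.3,191.5)),(b,(270.3,93.5))]),tri([(a,(252,182.5)),(b,(270.3,81))]))
for m,u,v,n in[(a,(252.1,182.5),(252.3,191.5),(251.3,172.5)),(b,(270.3,81),(270.3,93.5),(269.7,68.3))]:
    p,q,o=[onz(m,w,.064) for w in(u,v,n)];print("len",np.linalg.norm(p-o),np.linalg.norm(q-o),"yaw mark",np.arctan2(*(q-p)[1::-1]),"c->m",np.arctan2(*(q-o)[1::-1]))
# warmer edges yaw from wrist view 2: front edge
p,q=onz(b,(220,109.7),.06),onz(b,(320,103.5),.06);print("edge yaw",np.arctan2(*(q-p)[1::-1]))
p,q=onz(b,(220,33),.06),onz(b,(320,26.3),.06);print("edge yaw",np.arctan2(*(q-p)[1::-1]))
# predicted D outline
c=tri([(a,(251.3,172.5)),(b,(269.7,68.3))])[0]; print(proj(b,[[c[0],c[1],.09],[c[0],c[1],.064]]),proj(a,[[c[0],c[1],.09]]))
# flat edge line rows at view 2 near (271,68.?)  top rim
for z in (.087,.09):
  e=onz(b,(271,68.3),z); print("flat edge off",e[:2]-c[:2])
s=state(r)
E
```

```text
collar tri (array([0.5318, 0.2853, 0.061 ]), [np.float64(0.00011063913966269303), np.float64(0.00011063913966285807)]) (array([0.5318, 0.2853, 0.0608]), [np.float64(9.564218090846208e-05), np.float64(0.00013846839099228427), np.float64(4.5096546283238524e-05)])
[0.5312 0.2854 0.064 ] [0.5321 0.2852 0.064 ] [0.5314 0.2843 0.064 ]
mark tri (array([0.5488, 0.2817, 0.0614]), [np.float64(5.4994445344531166e-05), np.float64(5.499444534456115e-05)]) (array([0.5405, 0.2836, 0.0625]), [np.float64(6.817217563852232e-05), np.float64(6.817217563846351e-05)])
len 0.009075397594666345 0.017351488747624235 yaw mark -0.23717118156167763 c->m -0.20777134587383037
len 0.008590392041010116 0.017195004317474914 yaw mark -0.23757121636379475 c->m -0.21255740244619664
edge yaw 1.3799138867432608
edge yaw 1.3803449462032018
[[271.3937  62.8274]
 [269.7185  67.7743]] [[250.9155 179.5497]]
flat edge off [ 0.0028 -0.0008]
flat edge off [ 0.0031 -0.001 ]
t 2.80 tcp [0.6327 0.25   0.1654] yaw_y(jaw axis) 1.3191 tilt 0.0057 F [-0.4398 -0.8129  0.1899] gap 0.0912 q [ 0.3592  0.5352  1.403   0.0006  1.209  -0.9601]
```

```bash
python3 -m handwheel '[{"dr":[0,0,0.162],"xyz":[-0.0065,-0.0545,-0.002],"fingers":0.0912},{"dr":[0,0,0.162],"xyz":[-0.015,-0.0525,-0.002],"fingers":0.0912},{"dr":[0,0,0],"xyz":[-0.0235,-0.0495,-0.002],"fingers":0.0912},{"dr":[0,0,0],"xyz":[-0.0235,-0.0495,-0.002],"fingers":0.0912},{"dr":[0,0,0],"xyz":[-0.0235,-0.0495,-0.002],"fingers":0.0912},{"dr":[0,0,0],"xyz":[-0.0235,-0.0495,-0.002],"fingers":0.0912},{"dr":[0,0,0],"xyz":[-0.0235,-0.0495,-0.002],"fingers":0.0912},{"dr":[0,0,0],"xyz":[-0.0235,-0.0495,-0.002],"fingers":0.0912},{"dr":[0,0,0],"xyz":[0,0,0],"fingers":0.0912},{"dr":[0,0,0],"xyz":[0,0,0],"fingers":0.0912}]'
python3 - <<'E'
from h import *
from workcell import r
s=state(r)
W=r.camera_model("wrist"); print(proj(W,[[.519,-.152,.0],[.519,-.152,.038]]))
delta(s,(.575,-.185,.17),.995)
E
python3 shot.py w3
```

```text
time_s: 4.05
tcp_pos: [0.5709, -0.1951, 0.1845]
tool_rot: [0.902, 3.007, -0.002]
ft_force: [-0.1, 0.6, 0.2]
finger_gap: 0.996
t 4.05 tcp [ 0.5709 -0.1951  0.1845] yaw_y(jaw axis) 0.9879 tilt 0.0027 F [-0.0976  0.5519  0.1991] gap 0.0909 q [-0.3477  0.4001  1.583  -0.0013  1.1561 -1.3351]
[[264.017  118.2921]
 [265.1406 119.9259]]
xyz tool [0.0022 0.0107 0.0145] dr [-0.0006  0.0026 -0.0071]
```

View pics/w3.png

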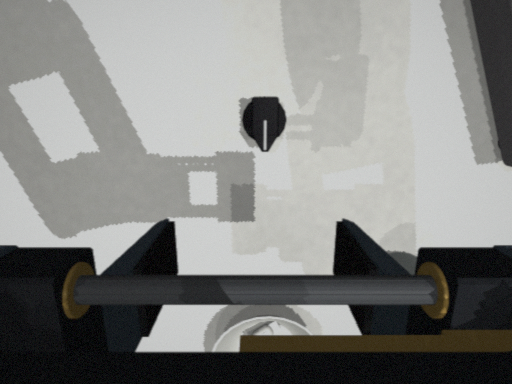

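The knob is at about (264,119), its nose and white line pointing down the image to (265,150). That matches the earlier measurement.

```bash
python3 - <<'E'
from h import *
cv2.imwrite("pics/w3_c.png",crop(cv2.imread("pics/w3.png"),(264,122),40,7,0.35))
E
python3 -m handwheel '[{"dr":[0,0,0],"xyz":[0.0,0.0,0.02],"fingers":0.0912},{"dr":[0,0,0],"xyz":[0.01,0.0,0.02],"fingers":0.0912},{"dr":[0,0,0],"xyz":[0.01,0.0,0.02],"fingers":0.0912},{"dr":[0,0,0],"xyz":[0.01,0.0,0.02],"fingers":0.0912},{"dr":[0,0,0],"xyz":[0.005,0.005,0],"fingers":0.0912},{"dr":[0,0,0],"xyz":[0,0,0],"fingers":0.0912},{"dr":[0,0,0],"xyz":[0,0,0],"fingers":0.0912},{"dr":[0,0,0],"xyz":[0,0,0],"fingers":0.0912},{"dr":[0,0,0],"xyz":[0,0,0],"fingers":0.0912},{"dr":[0,0,0],"xyz":[0,0,0],"fingers":0.0912}]'
python3 - <<'E'
from h import *
from workcell import r
s=state(r)
W=r.camera_model("wrist"); print(proj(W,[[.519,-.152,.0],[.519,-.152,.038]]))
E
python3 shot.py w4 262 140 50 6
```

```text
time_s: 5.35
tcp_pos: [0.5491, -0.1629, 0.1062]
tool_rot: [0.88, 3.005, -0.001]
ft_force: [0.6, -0.6, -0.5]
finger_gap: 1.002
t 5.35 tcp [ 0.5491 -0.1629  0.1062] yaw_y(jaw axis) 1.0013 tilt 0.0108 F [ 0.6028 -0.6394 -0.5012] gap 0.0914 q [-0.3082  0.4256  1.7643 -0.0007  0.941  -1.3091]
[[247.5943 167.4867]
 [246.4619 178.3174]]
```

View pics/w3_c.png

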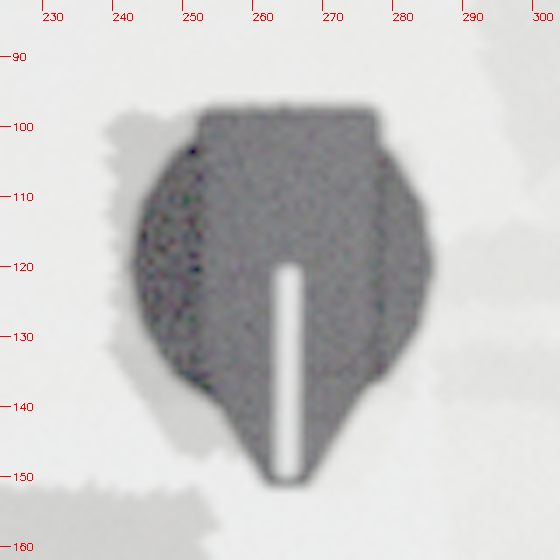

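View pics/w4_c.png

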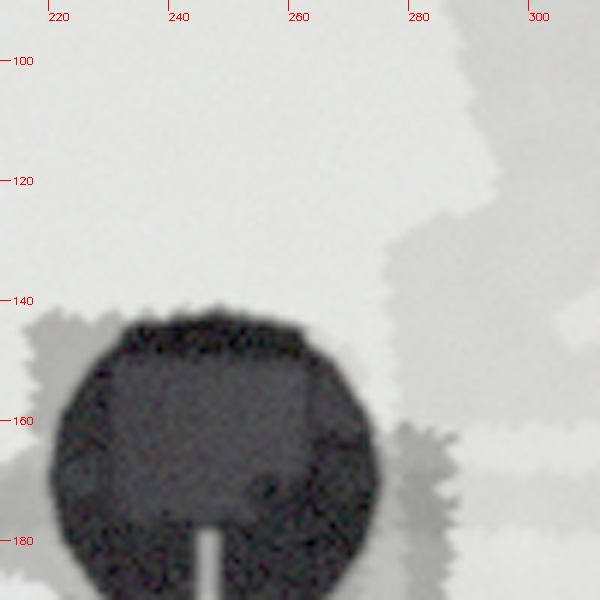

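```bash
python3 - <<'E'
from h import *
cv2.imwrite("pics/w4_d.png",crop(cv2.imread("pics/w4.png"),(250,185),50,6,0.4))
E
```

```text
(no output)
```

View pics/w4_d.png

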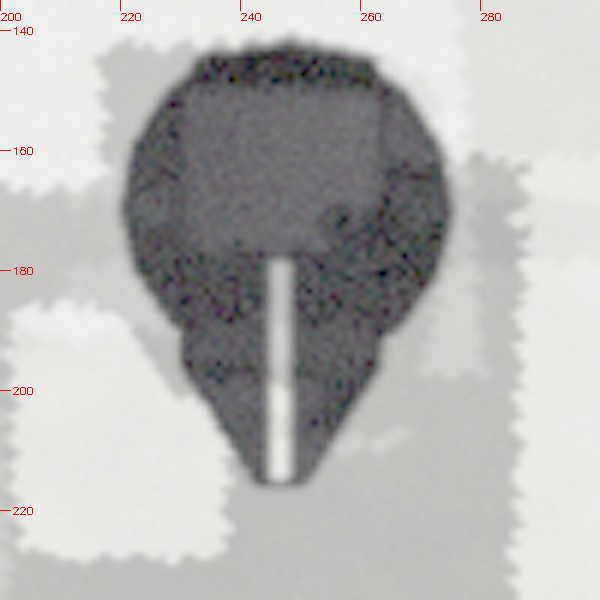

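View 3: line from (264.9,120) to (265,151), skirt columns 243–285.5. View 4: line from (246.6,178) to (246.6,215.5), skirt columns 220.5–274.5, widest at row ~169.

```bash
python3 - <<'E'
from h import *
import pickle
from workcell import r
a,b=[pickle.load(open(f"pics/{n}.pkl","rb")) for n in("w3","w4")]
s_=tri([(a,(264.9,120)),(b,(246.6,178))]);e=tri([(a,(265,151)),(b,(246.6,215.5))])
print("line start",s_,"end",e)
k=tri([(a,(264.3,119)),(b,(247.5,169))]);print("skirt c",k)
for m,u,v,c in[(a,(264.9,120),(265,151),(264.3,119)),(b,(246.6,178),(246.6,215.5),(247.5,169))]:
    p,q=onz(m,u,.038),onz(m,v,.038);print(p,q,np.linalg.norm(p-q),"yaw",np.arctan2(*(q-p)[1::-1]), "skirt z3",onz(m,c,.004))
s=state(r)
for c in [(.520,-.1525)]:
    delta(s,(c[0],c[1],.034),1.0)
E
```

```text
line start (array([ 0.5191, -0.1521,  0.0362]), [np.float64(0.0001095331790063728), np.float64(0.00010953317900630754)]) end (array([ 0.5423, -0.1671,  0.0351]), [np.float64(6.541914450201479e-06), np.float64(6.541914450278036e-06)])
skirt c (array([ 0.5195, -0.1522,  0.0036]), [np.float64(9.693875703637624e-05), np.float64(9.693875703625668e-05)])
[ 0.5189 -0.1522  0.038 ] [ 0.5419 -0.167   0.038 ] 0.027318184676281228 yaw -0.5698492833060427 skirt z3 [ 0.5195 -0.1521  0.004 ]
[ 0.5189 -0.1518  0.038 ] [ 0.5415 -0.1665  0.038 ] 0.02694965739588536 yaw -0.5758707592168131 skirt z3 [ 0.5194 -0.1522  0.004 ]
t 5.40 tcp [ 0.5491 -0.163   0.1062] yaw_y(jaw axis) 1.0012 tilt 0.0108 F [-0.4087 -0.4511  0.4671] gap 0.0913 q [-0.3083  0.4256  1.7643 -0.0007  0.9409 -1.309 ]
xyz tool [ 0.0309 -0.007   0.0718] dr [0.0022 0.0106 0.0012]
```

```bash
python3 -m handwheel '[{"dr":[0,0.0106,0],"xyz":[0.0115,-0.0023,0],"fingers":0.0912},{"dr":[0,0,0],"xyz":[0.0115,-0.0023,0],"fingers":0.0912},{"dr":[0,0,0],"xyz":[0.0105,-0.0023,0],"fingers":0.0912},{"dr":[0,0,0],"xyz":[0,0,0.014],"fingers":0.0912},{"dr":[0,0,0],"xyz":[0,0,0.014],"fingers":0.0912},{"dr":[0,0,0],"xyz":[0,0,0.014],"fingers":0.0912},{"dr":[0,0,0],"xyz":[0,0,0.014],"fingers":0.0912},{"dr":[0,0,0],"xyz":[0,0,0.01],"fingers":0.0912},{"dr":[0,0,0],"xyz":[0,0,0],"fingers":0.0912},{"dr":[0,0,0],"xyz":[0,0,0],"fingers":0.0912}]'
python3 - <<'E'
from h import *
from workcell import r
s=state(r)
k=np.array([.519,-.152]);x=np.array([np.cos(-.573),np.sin(-.573)])
t=k-.002*x
delta(s,(t[0],t[1],.034),.998)
E
```

```text
time_s: 6.65
tcp_pos: [0.514, -0.1496, 0.0339]
tool_rot: [-0.882, -3.012, -0.004]
ft_force: [0.1, -0.2, 0.5]
finger_gap: 0.998
t 6.65 tcp [ 0.514  -0.1496  0.0339] yaw_y(jaw axis) 1.0009 tilt 0.0039 F [ 0.0827 -0.212   0.4581] gap 0.0910 q [-0.306   0.4743  1.9171  0.0034  0.7533 -1.3094]
xyz tool [-0.0035  0.0007 -0.0001] dr [ 0.0014 -0.0036  0.0029]
```

```bash
python3 -m handwheel '[{"dr":[0.0014,-0.0036,0.003],"xyz":[-0.0035,0.0007,0],"fingers":0.0912},{"dr":[0,0,0],"xyz":[0,0,0],"fingers":0.024},{"dr":[0,0,0],"xyz":[0,0,0],"fingers":0.0},{"dr":[0,0,0],"xyz":[0,0,0],"fingers":0.0},{"dr":[0,0,0],"xyz":[0,0,0],"fingers":0.0},{"dr":[0,0,0],"xyz":[0,0,0],"fingers":0.0},{"dr":[0,0,0],"xyz":[0,0,0],"fingers":0.0},{"dr":[0,0,0],"xyz":[0,0,0],"fingers":0.0},{"dr":[0,0,0],"xyz":[0,0,0],"fingers":0.0},{"dr":[0,0,0],"xyz":[0,0,0],"fingers":0.0}]'
python3 - <<'E'
from h import *
from workcell import r
s=state(r)
k=np.array([.519,-.152]);x=np.array([np.cos(-.573),np.sin(-.573)])
t=k-.002*x
delta(s,(t[0],t[1],.034),.998)
E
```

```text
time_s: 7.9
tcp_pos: [0.5185, -0.1512, 0.0353]
tool_rot: [0.887, 3.01, -0.0]
ft_force: [-0.2, 0.1, 0.3]
finger_gap: 0.257
t 7.90 tcp [ 0.5185 -0.1512  0.0353] yaw_y(jaw axis) 0.9976 tilt 0.0034 F [-0.204   0.1499  0.3314] gap 0.0234 q [-0.305   0.4755  1.9092 -0.      0.7535 -1.3026]
xyz tool [ 0.0012 -0.0004  0.0013] dr [ 0.0009  0.0033 -0.0004]
```

```bash
python3 -m handwheel '[{"dr":[0,0,0],"xyz":[0,0,-0.012],"fingers":0.0},{"dr":[0,0,0],"xyz":[0,0,-0.03],"fingers":0.0},{"dr":[0,0,0],"xyz":[0,0,-0.03],"fingers":0.0},{"dr":[0,0,0],"xyz":[0,0,-0.03],"fingers":0.0},{"dr":[0,0,0],"xyz":[0,0,-0.02],"fingers":0.0},{"dr":[0,0,-0.12],"xyz":[0.025,0.041,0],"fingers":0.0},{"dr":[0,0,-0.12],"xyz":[0.02,0.044,0],"fingers":0.0},{"dr":[0,0,-0.12],"xyz":[0.014,0.046,0],"fingers":0.0},{"dr":[0,0,0],"xyz":[0.0085,0.047,0],"fingers":0.0},{"dr":[0,0,0],"xyz":[0.0085,0.047,0],"fingers":0.0}]'
python3 - <<'E'
from h import *
from workcell import r
s=state(r)
delta(s,(.532,.285,.155),1.361)
E
python3 shot.py w5
```

```text
time_s: 9.15
tcp_pos: [0.5256, 0.0922, 0.1684]
tool_rot: [0.325, 3.113, -0.001]
ft_force: [0.5, -0.6, -0.5]
finger_gap: 0.262
t 9.15 tcp [0.5256 0.0922 0.1684] yaw_y(jaw axis) 1.3625 tilt 0.0116 F [ 0.4545 -0.5631 -0.5418] gap 0.0239 q [ 0.1543  0.3063  1.7743 -0.0045  1.05   -1.2061]
xyz tool [0.0338 0.19   0.013 ] dr [0.0003 0.0116 0.0015]
```

View pics/w5.png

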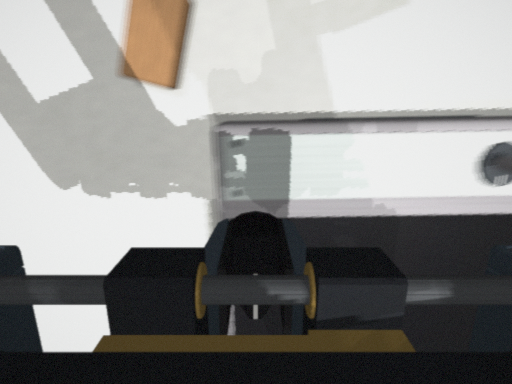

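```bash
python3 -m handwheel '[{"dr":[0,0.0116,0],"xyz":[0.0067,0.0375,0],"fingers":0.0},{"dr":[0,0,0],"xyz":[0.0067,0.0375,0],"fingers":0.0},{"dr":[0,0,0],"xyz":[0.0067,0.0375,0],"fingers":0.0},{"dr":[0,0,0],"xyz":[0.0067,0.0375,0],"fingers":0.0},{"dr":[0,0,0],"xyz":[0.005,0.034,0],"fingers":0.0},{"dr":[0,0,0],"xyz":[0,0,0],"fingers":0.0},{"dr":[0,0,0],"xyz":[0,0,0],"fingers":0.0},{"dr":[0,0,0],"xyz":[0,0,0],"fingers":0.0},{"dr":[0,0,0],"xyz":[0,0,0],"fingers":0.0},{"dr":[0,0,0],"xyz":[0,0,0],"fingers":0.0}]'
python3 - <<'E'
from h import *
from workcell import r
import pickle
s=state(r)
delta(s,(.5311,.2852,.14),1.361)
m=r.camera_model("wrist");p,q=tool(s);Rm,t,K=P(m);c=q.inv().apply(-Rm.T@t-p)
d=q.inv().apply(ray(m,(256,212))[1]);print("knob back edge tool",c+d*(-.0027-c[2])/d[2])
E
python3 shot.py w6
```

```text
time_s: 10.45
tcp_pos: [0.5316, 0.2876, 0.1743]
tool_rot: [0.321, 3.122, 0.008]
ft_force: [-0.3, -0.8, -0.9]
finger_gap: 0.26
t 10.45 tcp [0.5316 0.2876 0.1743] yaw_y(jaw axis) 1.3656 tilt 0.0060 F [-0.3135 -0.7513 -0.8756] gap 0.0237 q [ 0.4757  0.4083  1.5972  0.0027  1.1306 -0.8911]
xyz tool [ 0.0001 -0.0026  0.0343] dr [0.0054 0.0027 0.0046]
knob back edge tool [ 0.0319 -0.0006 -0.0027]
```

View pics/w6.png

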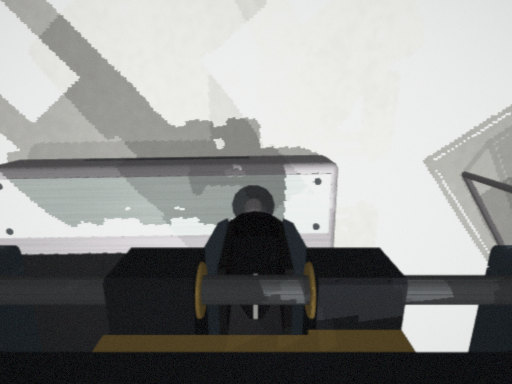

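```bash
python3 - <<'E'
from h import *
from workcell import r
s=r.sense()
cv2.imwrite("pics/w6_c.png",crop(cv2.imread("pics/w6.png"),(256,240),65,8,0.3)[:,:][:600])
cv2.imwrite("pics/w6_c.png",cv2.resize(crop(cv2.imread("pics/w6.png"),(256,245),65,6,0.3),None,fx=.75,fy=.75))
m=r.camera_model("wrist");p,q=tool(s);Rm,t,K=P(m);c=q.inv().apply(-Rm.T@t-p)
d=q.inv().apply(ray(m,(256,212))[1])
for z in(.0293,.0353):print("skirt back edge tool",c+d*(z-c[2])/d[2])
print(proj(m,[[.5318,.2853,.064]]))
E
```

```text
skirt back edge tool [ 0.0212 -0.0005  0.0293]
skirt back edge tool [ 0.0192 -0.0005  0.0353]
[[252.8794 205.9104]]
```

View pics/w6_c.png

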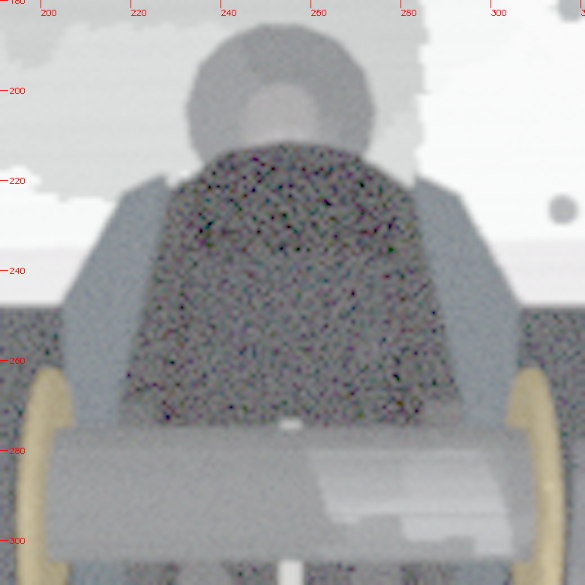

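Knob and shaft agree: the held skirt's back edge is 21 mm behind the TCP axis, as expected, and the collar centre is at column 253.4 against 252.9 predicted. I'll come down to just above the tip.

```bash
python3 -m handwheel '[{"dr":[0.0054,0.0027,0.0046],"xyz":[0,-0.0023,0.005],"fingers":0.0},{"dr":[0,0,0],"xyz":[0,0,0.01],"fingers":0.0},{"dr":[0,0,0],"xyz":[0,0,0.01],"fingers":0.0},{"dr":[0,0,0],"xyz":[0,0,0.01],"fingers":0.0},{"dr":[0,0,0],"xyz":[0,0,0.004],"fingers":0.0},{"dr":[0,0,0],"xyz":[0,0,0],"fingers":0.0},{"dr":[0,0,0],"xyz":[0,0,0],"fingers":0.0},{"dr":[0,0,0],"xyz":[0,0,0],"fingers":0.0},{"dr":[0,0,0],"xyz":[0,0,0],"fingers":0.0},{"dr":[0,0,0],"xyz":[0,0,0],"fingers":0.0}]'
python3 - <<'E'
from h import *
from workcell import r
s=state(r)
delta(s,(.5309,.2854,.128),1.361)
im=r.read_camera("scene")[:,:,::-1];cv2.imwrite("pics/s7.png",np.hstack([crop(im,(328,285),35,8,.5)]))
E
python3 shot.py w7 256 235 65 5
```

```text
time_s: 11.75
tcp_pos: [0.5311, 0.2851, 0.1324]
tool_rot: [-0.33, -3.124, 0.001]
ft_force: [-0.0, 0.8, -1.2]
finger_gap: 0.261
t 11.75 tcp [0.5311 0.2851 0.1324] yaw_y(jaw axis) 1.3606 tilt 0.0006 F [-0.0231  0.7602 -1.2427] gap 0.0238 q [ 0.4737  0.4455  1.6516 -0.0003  1.0451 -0.8868]
xyz tool [0.0003 0.0002 0.0044] dr [-0.0006 -0.0003 -0.0004]
```

View pics/s7.png

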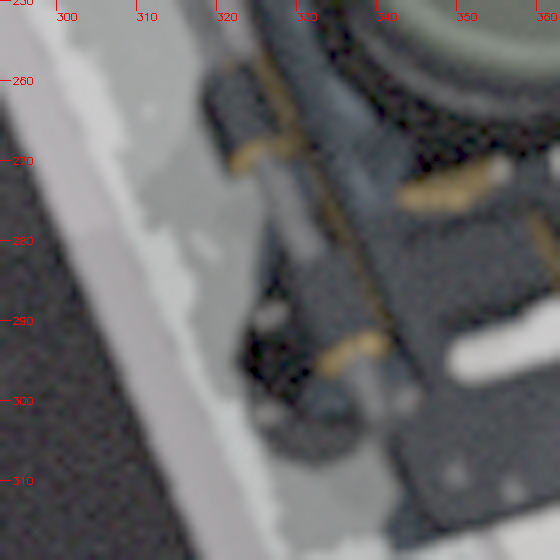

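View pics/w7_c.png

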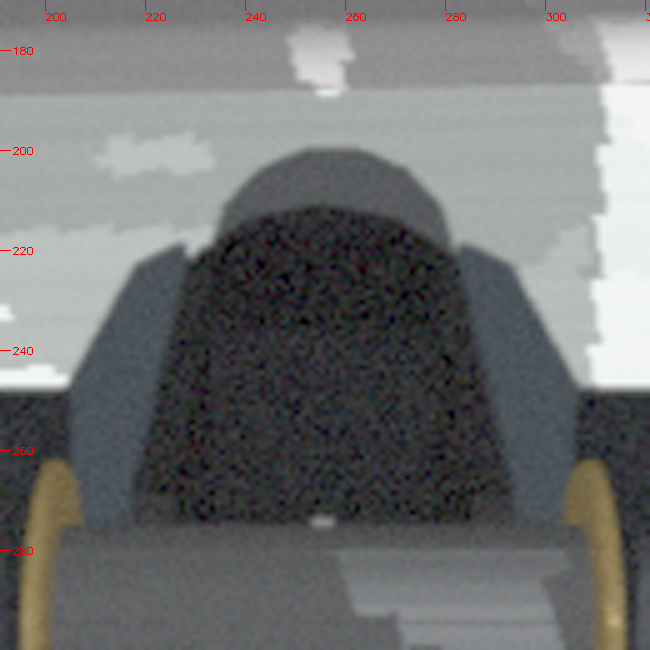

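```bash
python3 - <<'E'
from h import *
import pickle
from workcell import r
s=r.sense();m=r.camera_model("wrist");p,q=tool(s);Rm,t,K=P(m);c=q.inv().apply(-Rm.T@t-p)
def tp(uv,z):
    d=q.inv().apply(ray(m,uv)[1]);return c+d*(z-c[2])/d[2]
zc=p[2]-.064
print("collar back (expect axis x+.018)",tp((256.2,199.5),zc), tp((256.2,199.5),zc+.002))
print("collar y", tp((256.3,212),zc)[1],"skirt",tp((254.5,212),.0293),"line",tp((255.3,274.5),-.0027))
im=cv2.imread("pics/w7.png").astype(int).sum(2)
for v in (205,208,210,212,213): 
    row=im[v,210:300]; d=np.diff(row); print(v,[(int(i)+210.5,int(d[i])) for i in np.where(abs(d)>50)[0]])
E
```

```text
collar back (expect axis x+.018) [ 0.0174 -0.0002  0.0683] [ 0.0168 -0.0002  0.0703]
collar y -0.0001380815166446154 skirt [ 0.0213 -0.0013  0.0293] line [-0.0007 -0.0009 -0.0027]
205 [(239.5, -58), (240.5, -99), (241.5, -65), (272.5, 67), (273.5, 98)]
208 [(236.5, -61), (237.5, -88), (238.5, -82), (275.5, 72), (276.5, 99), (277.5, 60)]
210 [(234.5, -52), (235.5, -99), (236.5, -69), (277.5, 94), (278.5, 91), (279.5, 57)]
212 [(234.5, -97), (235.5, -101), (278.5, 87), (279.5, 111), (280.5, 54)]
213 [(233.5, -55), (234.5, -116), (235.5, -68), (278.5, 58), (279.5, 116), (280.5, 63)]
```

```bash
python3 -m handwheel '[{"dr":[0,0,0],"xyz":[0,0.0012,0],"fingers":0.0},{"dr":[0,0,0],"xyz":[0,0,0],"fingers":0.0},{"dr":[0,0,0],"xyz":[0,0,0.003],"fingers":0.0},{"dr":[0,0,0],"xyz":[0,0,0.003],"fingers":0.0},{"dr":[0,0,0],"xyz":[0,0,0.003],"fingers":0.0},{"dr":[0,0,0],"xyz":[0,0,0.002],"fingers":0.0},{"dr":[0,0,0],"xyz":[0,0,0],"fingers":0.0},{"dr":[0,0,0],"xyz":[0,0,0],"fingers":0.0},{"dr":[0,0,0],"xyz":[0,0,0],"fingers":0.0},{"dr":[0,0,0],"xyz":[0,0,0],"fingers":0.0}]'
python3 - <<'E'
from h import *
from workcell import r
s=state(r);print(s["torque"])
delta(s,(.5309,.2854,.1093),1.361)
E
```

```text
time_s: 13.1
tcp_pos: [0.5313, 0.2863, 0.1204]
tool_rot: [-0.33, -3.124, 0.001]
ft_force: [-0.7, 0.2, 0.5]
finger_gap: 0.257
t 13.10 tcp [0.5313 0.2863 0.1204] yaw_y(jaw axis) 1.3605 tilt 0.0011 F [-0.7093  0.2234  0.5427] gap 0.0235 q [ 0.4753  0.4583  1.6641 -0.0003  1.0203 -0.8851]
[-0.0443  0.0029  0.0148]
xyz tool [ 0.0002 -0.001   0.0111] dr [-0.0009 -0.0007 -0.0005]
```

The tip is about 5 mm into the bore with no contact force, so it has entered cleanly. I'll continue to just short of home.

```bash
python3 -m handwheel '[{"dr":[0,0,0],"xyz":[0,0,0.003],"fingers":0.0},{"dr":[0,0,0],"xyz":[0,0,0.003],"fingers":0.0},{"dr":[0,0,0],"xyz":[0,0,0.003],"fingers":0.0},{"dr":[0,0,0],"xyz":[0,0,0.002],"fingers":0.0},{"dr":[0,0,0],"xyz":[0,0,0],"fingers":0.0},{"dr":[0,0,0],"xyz":[0,0,0],"fingers":0.0},{"dr":[0,0,0],"xyz":[0,0,0],"fingers":0.0},{"dr":[0,0,0],"xyz":[0,0,0],"fingers":0.0},{"dr":[0,0,0],"xyz":[0,0,0],"fingers":0.0},{"dr":[0,0,0],"xyz":[0,0,0],"fingers":0.0}]'
python3 - <<'E'
from h import *
from workcell import r
s=state(r);print(s["torque"])
E
```

```text
time_s: 14.35
tcp_pos: [0.5313, 0.2863, 0.1094]
tool_rot: [-0.33, -3.124, 0.001]
ft_force: [-0.9, -0.3, 0.4]
finger_gap: 0.257
t 14.35 tcp [0.5313 0.2863 0.1094] yaw_y(jaw axis) 1.3605 tilt 0.0006 F [-0.917  -0.3451  0.4387] gap 0.0234 q [ 0.4753  0.4691  1.6774 -0.0003  0.9957 -0.8851]
[-0.0433  0.0426  0.0234]
```

```bash
python3 -m handwheel '[{"dr":[0,0,0],"xyz":[0,0,0.0015],"fingers":0.0},{"dr":[0,0,0],"xyz":[0,0,0.0015],"fingers":0.0},{"dr":[0,0,0],"xyz":[0,0,0.0015],"fingers":0.0},{"dr":[0,0,0],"xyz":[0,0,0],"fingers":0.0},{"dr":[0,0,0],"xyz":[0,0,0],"fingers":0.0},{"dr":[0,0,0],"xyz":[0,0,0],"fingers":0.0},{"dr":[0,0,0],"xyz":[0,0,0],"fingers":0.0},{"dr":[0,0,0],"xyz":[0,0,0],"fingers":0.0},{"dr":[0,0,0],"xyz":[0,0,0],"fingers":0.0},{"dr":[0,0,0],"xyz":[0,0,0],"fingers":0.0}]'
python3 - <<'E'
from h import *
from workcell import r
s=state(r);print(s["torque"])
E
```

```text
time_s: 15.6
tcp_pos: [0.5313, 0.2863, 0.107]
tool_rot: [0.329, 3.123, 0.0]
ft_force: [-2.4, -1.1, 5.1]
finger_gap: 0.263
t 15.60 tcp [0.5313 0.2863 0.107 ] yaw_y(jaw axis) 1.3606 tilt 0.0008 F [-2.416  -1.0866  5.0724] gap 0.0240 q [ 0.4753  0.4709  1.6811 -0.0003  0.9888 -0.8851]
[-0.1118  0.2905  0.0013]
```

Spring contact found at about 5 N. Now pressing in, with a slight sideways relief.

```bash
python3 -m handwheel '[{"dr":[0,0,0],"xyz":[0.0005,-0.0003,0.002],"fingers":0.0},{"dr":[0,0,0],"xyz":[0,0,0.002],"fingers":0.0},{"dr":[0,0,0],"xyz":[0,0,0.002],"fingers":0.0},{"dr":[0,0,0],"xyz":[0,0,0.002],"fingers":0.0},{"dr":[0,0,0],"xyz":[0,0,0.001],"fingers":0.0},{"dr":[0,0,0],"xyz":[0,0,0.001],"fingers":0.0},{"dr":[0,0,0],"xyz":[0,0,0.001],"fingers":0.0},{"dr":[0,0,0],"xyz":[0,0,0.001],"fingers":0.0},{"dr":[0,0,0],"xyz":[0,0,0.001],"fingers":0.0},{"dr":[0,0,0],"xyz":[0,0,0.001],"fingers":0.0}]'
python3 - <<'E'
from h import *
from workcell import r
s=state(r);print(s["torque"])
E
```

```text
time_s: 16.85
tcp_pos: [0.5313, 0.2863, 0.1012]
tool_rot: [0.329, 3.119, 0.004]
ft_force: [-3.7, -1.1, 10.3]
finger_gap: 0.264
t 16.85 tcp [0.5313 0.2863 0.1012] yaw_y(jaw axis) 1.3607 tilt 0.0058 F [-3.6865 -1.0703 10.2719] gap 0.0241 q [ 0.4754  0.4748  1.6914 -0.0006  0.9696 -0.8849]
[-0.286   0.6275 -0.0109]
```

```bash
python3 -m handwheel '[{"dr":[0,0,0],"xyz":[0.0005,0,0.002],"fingers":0.0},{"dr":[0,0,0],"xyz":[0,0,0.002],"fingers":0.0},{"dr":[0,0,0],"xyz":[0,0,0.002],"fingers":0.0},{"dr":[0,0,0],"xyz":[0,0,0.002],"fingers":0.0},{"dr":[0,0,0],"xyz":[0,0,0.002],"fingers":0.0},{"dr":[0,0,0],"xyz":[0,0,0.002],"fingers":0.0},{"dr":[0,0,0],"xyz":[0,0,0.002],"fingers":0.0},{"dr":[0,0,0],"xyz":[0,0,0.002],"fingers":0.0},{"dr":[0,0,0],"xyz":[0,0,0.002],"fingers":0.0},{"dr":[0,0,0],"xyz":[0,0,0.002],"fingers":0.0}]'
python3 - <<'E'
from h import *
from workcell import r
s=state(r);print(s["torque"])
im=r.read_camera("scene")[:,:,::-1];cv2.imwrite("pics/s8.png",crop(im,(328,290),35,8,.4))
s=state(r)
E
python3 shot.py w8 256 235 65 5
python3 -c "
from h import *
from workcell import r
state(r)"
```

```text
time_s: 18.1
tcp_pos: [0.5312, 0.2863, 0.1011]
tool_rot: [0.327, 3.111, 0.011]
ft_force: [-6.1, -3.1, 15.7]
finger_gap: 0.266
t 18.10 tcp [0.5312 0.2863 0.1011] yaw_y(jaw axis) 1.3612 tilt 0.0154 F [-6.0516 -3.1185 15.671 ] gap 0.0242 q [ 0.4758  0.4708  1.6992 -0.0016  0.9562 -0.8844]
[-0.4951  0.9565  0.0148]
t 18.15 tcp [0.5312 0.2862 0.1011] yaw_y(jaw axis) 1.3611 tilt 0.0154 F [-4.5672 -3.1177 15.8989] gap 0.0237 q [ 0.4758  0.4708  1.6993 -0.0016  0.9561 -0.8843]
t 18.20 tcp [0.5312 0.2862 0.1011] yaw_y(jaw axis) 1.3610 tilt 0.0154 F [-5.0528 -3.1272 15.7398] gap 0.0238 q [ 0.4758  0.4708  1.6993 -0.0015  0.9562 -0.8843]
```

View pics/w8_c.png

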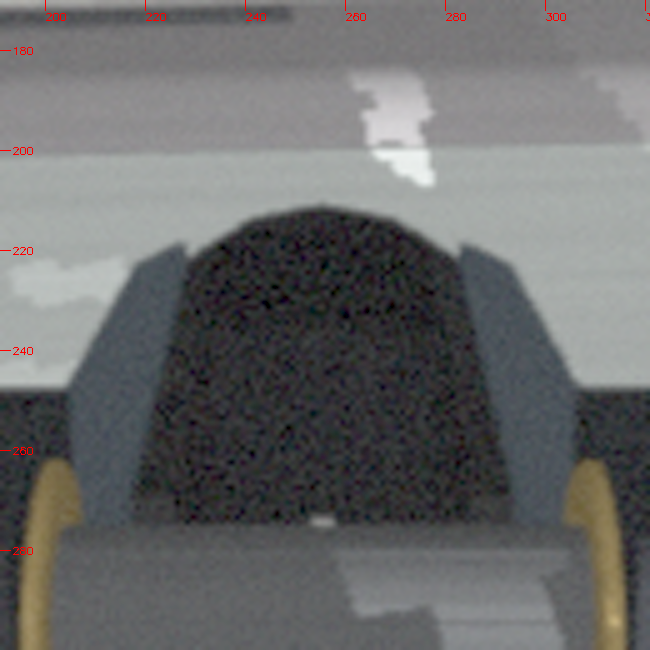

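View pics/s8.png

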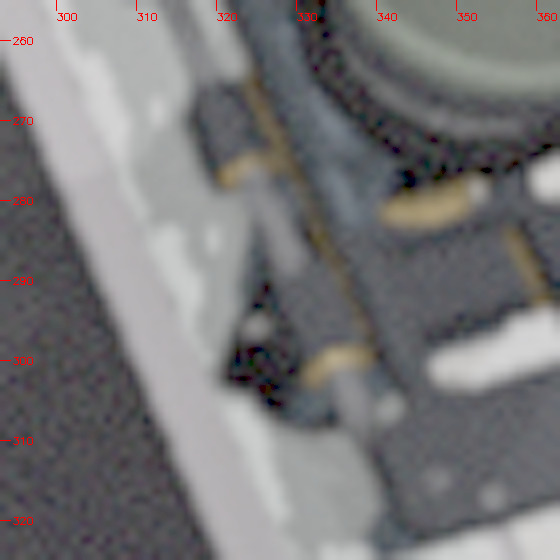

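The TCP stopped at z = 0.1011 while the push rose from 10 N to about 16 N, so the shaft is on its bottom stop. In the wrist view the skirt edge (254,211) and line (255,274) sit at the same pixels as before insertion, so the knob has not slipped in the fingers. The hold is steady, so I'm handing in.

```bash
python3 -c "
from workcell import r
print(r.close_job())
from h import *
state(r)"
```

```text
the job is handed in; nothing more can be done
None
the job is handed in; nothing more can be done
```

I picked up the knob, turned it about 0.36 rad so its flat matched the shaft's, pushed it home and pressed it to the bottom stop. I handed the job in at 18.2 s, still gripping and pressing.

**Last checks:**
- **Press depth:** the TCP stopped at z = 0.1011 m while the push rose from 10 N to about 16 N. The underside works out at about 66 mm, or roughly 8 mm of shaft travel, and the push held at about 16 N over the last 0.1 s.
- **Grip:** the opening read 24 mm, the width of the knob's grip. The knob sat at the same pixels in the wrist picture as before insertion, so it had not slipped in the fingers.
- **Alignment:** I turned the knob to −0.21 rad, the direction from the collar's centre to the white mark. The mark's own direction gave −0.24 and the warmer's edges −0.19, and the tip entered without contact force.
- **Upright:** the tool tilt crept up to 0.015 rad under the push, against a limit of 0.12.

**What disagreed:**
- **Collar height:** it measured 61 mm, against 64 mm from the text.
- **Wrist camera:** it showed the knob and shaft about 1.2 mm apart sideways just before insertion, so I shifted the tool by that much.
- **Side force:** about 6 N remained during the final press.

I kept the arm clear of the dish, can and carton, but I did not measure their positions again at the end.

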